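Tip an engraving block out of its flush well and put it away in the cabinet tray

ROBOT

A 6-joint arm with a two-finger parallel gripper is mounted at the origin on the work surface. World frame = base frame: x ahead of the robot, y to its left, z up, the work surface at z = 0. Lengths are in m, angles in rad, forces in N, time in s.
With the tool pointing down it reaches from about 0.425 to 0.95 m from the base axis. Payload 3.5 kg.
Tool frame: the origin (TCP) lies on the centre line of the jaws, within the pads' length; the fingertips stand 17 mm ahead of it and the grasp point (between the pads) lies 2 mm behind it; z points along the fingers, y is the line along which they close (so a half turn about z gives the same grasp; the last joint's range is limited). The gripper opens to 85 mm and grips with 20 to 120 N. Pads are 22 mm wide; open, the fingers measure 114 mm over their backs; the gripper's body (76 mm by 85 mm) begins 54 mm behind the grasp point. The pads swing forward as they close: fully open they stand 13 mm farther back than shut.
Start: joints at [1.005, 0.286, 1.577, -0, 1.279, -0.15], TCP at [0.273, 0.617, 0.248] pointing down, gripper open.
Joint ranges: [-2.77, 2.77], [-0.9, 2.22], [0.21, 2.48], [-1.53, 4.67], [0.24, 2.81], [-2.84, 2.84]. Speed limits (rad/s): [2.79, 2.79, 3.14, 3.14, 3.14, 3.14].

INTERFACE

Orientations are given as a unit quaternion [x, y, z, w].
In Python, from plant import ctrl gives the robot as it stands. The module is installed in compiled form; this text tells all that it offers.
- The arm moves only by the tool drive_tool, never from a script. Its argument "moves" is a list of rows, each a list of 3 entries, a list of its own where there are three numbers: the turn, a rotation vector about the tool's x, y, z in rad, then the shift along the tool's x, y, z in m, then the finger opening in m, from 0 to 0.0854. A call has 1 to 5 rows; each row shifts and turns the commanded pose from where the row before left it, along the tool's axes as they then stand; what a row does not reach is not made up. A row lasts 1/8 s, in which the tool goes at most 62.5 mm and 10.7 degrees, less where a joint would pass 70% of its speed; a pose out of reach is approached as far as the arm can. A call with a gripper value outside its range is refused whole. The fingers move at their own pace and stop on an object; "grip_force" is the grip in N (left out, the last holds). Time passes only in rows, so rows that do not move let the fingers close. It gives the time, the measured TCP pose, the force, the opening and the grip force at its end, in the units of the state.
- ctrl.get_state(): the state, without advancing time (a new reading comes with each control period).
- ctrl.read_camera(name): name is "scene" or "top" or "wrist"; returns a dict with "image" (480x640x3 uint8, red, green, blue), "fx", "fy", "cx", "cy" (pixels), "R" (3x3) and "t" (3): a world point X has camera coordinates R X + t. Camera axes: x right, y down, z forward; pixel columns grow to the right and rows downward; lengths in m; the calibration is good to about 2 mm. A picture is of the moment at which its call begins. There is no depth.
- ctrl.sign_off(): hands the job in; it is judged then, once.
The state is a dict: "time": time; "qpos": joint angles; "dq": joint speeds; "joint_efforts": joint torques, N m; "eef_pos": TCP position; "tcp_rot": TCP orientation; "contact_force": force on the tool from outside, world axes, zero at the start; "wrist_torque": the same for the moment, N m; "opening": opening from 0.0 (shut) to 1.0 (fully open); "finger_force": force on a finger pad.
Only numpy, scipy, OpenCV 4.12 (cv2) and the standard library are available. Lean on these libraries where they do the work, as an engineer would, in place of code of your own. Each camera call takes 0.05 s, during which the arm holds its last target. There are 200 camera calls.

TASK

Put the long engraving block away in the blue cabinet: press down the end of the block next to its case's thumb notch so that the other end tips up where it can be gripped, then lift it out. Lay it flat, copper face up, in the open pull-out tray (do not drop it in), and push the tray fully home. Leave the short block in its own case and everything else on the table where it is.

Things in the scene. Friction and masses are not known exactly. Their poses are not given: they have to be found in the camera images.
- block: the long engraving block: dark wood with a copper face, 120 (x) x 60 (y) x 12 (z) mm, about 0.2 kg. Origin at the centre of its underside, z up out of the copper face; at the start it lies in the well of case with its axes along the case's and its copper face flush with the case's top
- case: plain wooden case, fixed to the table, 170 (x) x 100 (y) x 60 (z) mm. Origin at the centre of its underside. Its well holds the block with 3 mm of clearance at the sides and at the -x end, 6 mm at the +x end. The rim at the +x end has a 40 mm wide, 18 mm deep thumb notch: that (+x) end of the block is the one to press
- case_notch (a point): the spot to press: on the block's face when flush, in the middle of its width and 18 mm from its +x end (42 mm from the block's centre), at the height of the case's top (60 mm above the table); fixed to the case
- rocker (a joint): tilt of the steel rocker under the long block, rad: 0 = flush, 0.45 = stop, block's +x end down, -x end up 26 mm; it tips only this way. Axis: along the case's y, at its x = 0, 43 mm above the table; the block's underside is 5 mm above the axis, square to the rocker. Stiff: stays where left, needs about 5 N at the spot to press. A 6 mm lip at its +x end stops the block sliding off
- tray_floor (a point): point on the steel floor of the pull-out tray, 25 mm above the table, mid-width, 90 mm behind the inner face of the front panel; moves with the tray. Axes as the cabinet's: x into the cabinet, z up. Inside the tray: 196 mm (x) by 252 mm (y), walls 25 mm high over the floor; front panel 12 mm thick, its top 80 mm above the table
- tray_front (a point): centre of the outer face of the tray's front panel (290 mm wide, from 12 to 80 mm above the table), 50 mm above the table; x points into the cabinet, the way to push. It moves with the tray
- tray (a joint): how far the tray is pulled out, m: 0 = fully home, 0.19 = fully out. Slides with about 2.5 N of friction and stays where it is left
- cabinet: low blue steel cabinet fixed to the table, 240 (x) x 300 (y) x 100 (z) mm, origin at the centre of its underside, front face at its x = -120 mm; the tray comes out of that face towards -x. An old book lies on its top, to 128 mm above the table, at least 120 mm behind the front face
- short_block: the short engraving block, 80 x 60 x 12 mm, same wood and copper, flush in a case like the other one; origin at the centre of its underside. To be left alone
- short_case: the case of the short block, 170 (x) x 100 (y) x 60 (z) mm, fixed, origin at the centre of its underside
- brush: hand brush lying on the table, a bystander
- weight: round steel paperweight, 56 mm across, 47 mm high, a bystander
- magnifier: hand magnifier lying flat, lens frame 72 mm across, handle 90 mm, a bystander
- pot: white ceramic cup, 72 mm across, 90 mm high, a bystander
Mind the look-alikes: they are no part of the job. Leave any purple, turquoise or yellow look-alike of the block alone.

How it is judged:
By the outcome, as a careful person would: the job done as asked, in the order asked, and still so for the second after the job is handed in, with the robot touching nothing.
It also fails if it takes over 58 s, if anything falls off the work surface, if the arm or the gripper's body presses on something with over 40 N, if the wrist force passes 120 N, or if a joint passes its speed limit or range.

## Working session

There is one attempt and no reset: what is moved stays moved. The work goes in short steps, Python scripts to look and compute and a tool call to move; the robot and the scene stay as the last step left them, time stands still between calls to the robot, and variables do not carry over. Pictures are saved under pics/ and viewed, at most 10 in all, crops included, and the job is handed in when it is done.

Besides the shell and the picture viewer there is one more tool, called after ">>>" as a command line: name --argument value ..., lists and objects as JSON in quotes. drive_tool: Moves the arm, as the interface text tells. Its arguments: {"type":"object","properties":{"moves":{"type":"array","items":{"type":"array"}},"grip_force":{"type":"number"}},"required":["moves"]}

```bash
mkdir -p pics; python3 - <<'E'
from plant import ctrl
import cv2,pickle
d={}
for n in("scene","top"):
    c=ctrl.read_camera(n);d[n]=c
    cv2.imwrite(f"pics/{n}0.png",c["image"][:,:,::-1]);print(n,c["fx"],c["cx"],c["cy"],c["R"],c["t"])
pickle.dump(d,open("c0.pkl","wb"))
s=ctrl.get_state();print(s)
E
```

```text
scene 565.6204656552063 316.4271425309712 243.94695946795645 [[-0.57469908  0.81835601  0.00379684]
 [ 0.60263827  0.42633882 -0.67458308]
 [-0.55366785 -0.38539415 -0.73818917]] [ 0.23998572 -0.27640729  1.81522103]
top 506.09229514454637 310.47117706750953 231.82109162152514 [[-2.60715840e-03 -9.99792175e-01  2.02190250e-02]
 [-9.95177809e-01  6.11521251e-04 -9.80854426e-02]
 [ 9.80526936e-02 -2.03772493e-02 -9.94972581e-01]] [0.06453247 0.4980938  1.28670627]
{'time': 0.1, 'qpos': array([ 1.00498949e+00,  2.87125436e-01,  1.57804479e+00, -1.47917138e-05,
        1.27862232e+00, -1.49984204e-01]), 'dq': array([-0.00061262, -0.00068051, -0.00310501, -0.00138441,  0.00027519,
        0.0008267 ]), 'joint_efforts': array([ 3.32312475e-04, -4.07295477e+01, -2.93701655e+01, -1.38599285e-04,
        3.38457321e-03, -6.70644511e-06]), 'eef_pos': array([0.27231916, 0.61700887, 0.24704554]), 'tcp_rot': array([ 2.06414432e-01,  9.78464037e-01, -1.03272873e-03, -3.78683681e-04]), 'contact_force': array([ 0.13974089, -0.10152482, -0.63357994]), 'wrist_torque': array([-0.02384032,  0.04962558,  0.03483426]), 'finger_force': 0.0, 'opening': 0.9998846353409351}
```

View pics/scene0.png

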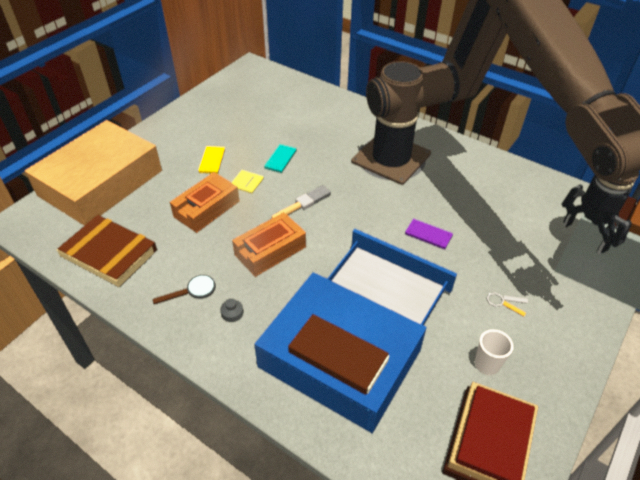

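View pics/top0.png

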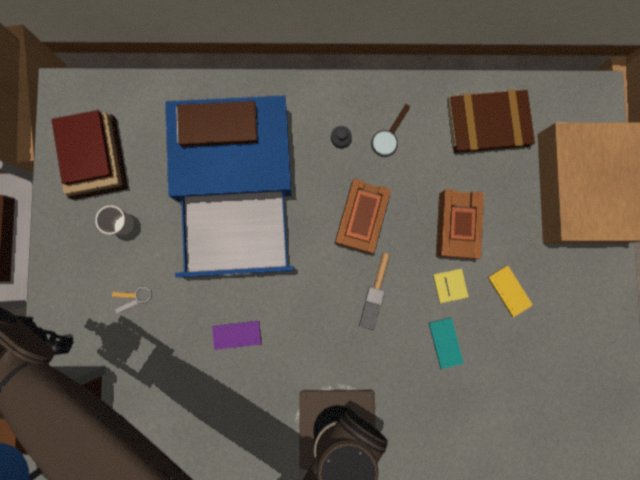

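The wooden cases are at top (363,216), with a long panel and its notch towards (372,186), and at (462,224), with a short panel. The look-alikes are purple (237,335), turquoise (446,343) and yellow (511,291). By the description the target is the block at (363,216). I'll check it in a close crop while masking and measuring.

```bash
cat > h.py <<'E'
import numpy as np,cv2
def ray(c,u,v,z):
    d=c["R"].T@np.array([(u-c["cx"])/c["fx"],(v-c["cy"])/c["fy"],1]); o=-c["R"].T@c["t"]
    return o+d*(z-o[2])/d[2]
def proj(c,X):
    p=c["R"]@np.asarray(X)+c["t"]; return np.array([c["fx"]*p[0]/p[2]+c["cx"],c["fy"]*p[1]/p[2]+c["cy"]])
E
python3 - <<'E'
from h import *
import pickle
d=pickle.load(open("c0.pkl","rb"))
t=d["top"];im=t["image"];b=np.ascontiguousarray(im[:,:,::-1])
a=cv2.resize(b[170:270,325:495],None,fx=4.7,fy=4.7,interpolation=cv2.INTER_CUBIC)
cv2.imwrite("pics/crop1.png",a)
hsv=cv2.cvtColor(im,cv2.COLOR_RGB2HSV)
# cases: wooden mask, at z=.06
m=((hsv[...,0]<18)&(hsv[...,1]>120)).astype(np.uint8)
n,l,st,ce=cv2.connectedComponentsWithStats(m)
for i in range(1,n):
    if 1000<st[i,4]<5000:
        print(i,st[i],ce[i])
        p=np.argwhere(l==i)[:,::-1].astype(np.float32)
        h=cv2.convexHull(p)[:,0]
        w=np.array([ray(t,*q,.06)[:2] for q in h],np.float32)
        r=cv2.minAreaRect(w);print(r)
# tray & cabinet (blue)
m=((hsv[...,0]>100)&(hsv[...,0]<125)&(hsv[...,1]>150)).astype(np.uint8)
n,l,st,ce=cv2.connectedComponentsWithStats(m)
for i in range(1,n):
    if st[i,4]>2000:print(st[i],ce[i])
for n_,q,z in (("cabFL",(171,196),.1),("cabFR",(291,191),.1),("cabBL",(166,100),.1),("cabBR",(287,96),.1),("frontL",(178,274),.08),("frontR",(293,269),.08)):
    print(n_,ray(t,*q,z))
E
```

```text
2 [ 451   90   83   62 4275] [491.65005848 120.68210526]
((0.7848177552223206, -0.40352049469947815), (0.15226738154888153, 0.2092098444700241), 5.372218608856201)
3 [ 178  102   78   44 3028] [216.76585205 123.44319683]
((0.7738776206970215, 0.3038610816001892), (0.10503853857517242, 0.19557583332061768), 3.2310638427734375)
5 [  52  111   60   74 3358] [ 81.52918404 147.50446694]
((0.7101222276687622, 0.6436494588851929), (0.1767873764038086, 0.12705565989017487), 11.499923706054688)
13 [ 336  179   54   75 2639] [362.53580902 216.49450549]
((0.5349153876304626, -0.06784141063690186), (0.10061215609312057, 0.17321842908859253), 73.65728759765625)
16 [ 437  190   47   69 2891] [459.86509858 224.48218609]
((0.5148023366928101, -0.3144702613353729), (0.11209681630134583, 0.1713167279958725), 85.42662811279297)
[ 166   97  127  180 8209] [231.99744183 162.65489097]
cabFL [0.57878648 0.40566782 0.1       ]
cabFR [0.59145821 0.11285473 0.1       ]
cabBL [0.82043497 0.42390755 0.1       ]
cabBR [0.83221349 0.12313781 0.1       ]
frontL [0.38923862 0.38909499 0.08      ]
frontR [0.40084298 0.10807965 0.08      ]
```

View pics/crop1.png

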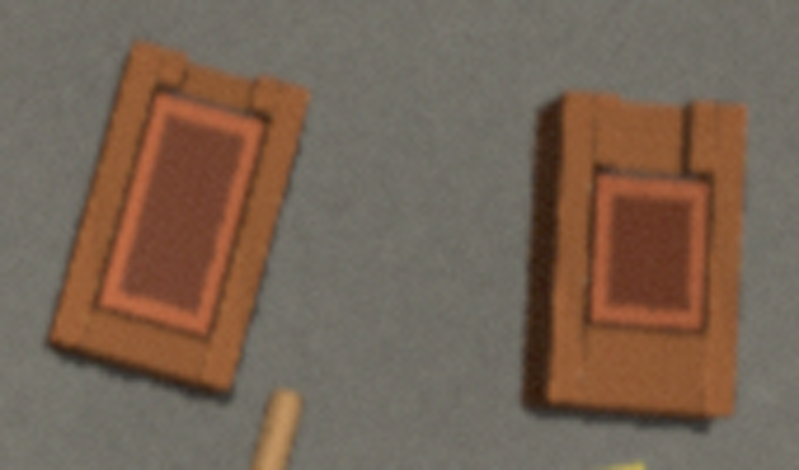

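The crop shows the long copper face in the left case, with corners at crop pixels (157,93), (267,117), (208,333) and (98,305). Its notch is at the upper end, so the choice is confirmed. The short block sits in the right case.

```bash
cat >> h.py <<'E'
from scipy.spatial.transform import Rotation as Ro
def toolR(yaw,tilt=0):
    # tool z down, tool x along -(dir yaw), y along yaw+90deg... tilt: lean body toward +dir
    c,s=np.cos(yaw),np.sin(yaw)
    x=np.array([-c,-s,0]); y=np.array([-s,c,0]); z=np.array([0,0,-1.])
    return Ro.from_rotvec(y*tilt)*Ro.from_matrix(np.c_[x,y,z])
def rel(s,p,R):
    q=Ro.from_quat(s["tcp_rot"])
    print("turn",np.round((q.inv()*R).as_rotvec(),3),"then shift(after turn)",np.round(R.inv().apply(np.asarray(p)-s["eef_pos"]),4),"| shift now axes",np.round(q.inv().apply(np.asarray(p)-s["eef_pos"]),4))
E
python3 - <<'E'
from h import *
import pickle
from plant import ctrl
d=pickle.load(open("c0.pkl","rb"));t=d["top"]
P=np.array([ray(t,325+(a+.5)/4.7-.5,170+(b+.5)/4.7-.5,.06) for a,b in((157,93),(267,117),(208,333),(98,305))])
print(P)
c=P.mean(0);ax=(P[0]+P[1]-P[2]-P[3])[:2];yaw=np.arctan2(ax[1],ax[0])
print(c,yaw,np.linalg.norm(ax)/2)
n=c[:2]+.042*np.array([np.cos(yaw),np.sin(yaw)]);print("notch",n)
# scene check
print(proj(d["scene"],c),proj(d["scene"],[*n,.06]))
rel(ctrl.get_state(),[*n,.17],toolR(yaw))
E
```

```text
[[ 0.60299975 -0.05675911  0.06      ]
 [ 0.58990643 -0.11625811  0.06      ]
 [ 0.47267924 -0.08261183  0.06      ]
 [ 0.48779575 -0.02369425  0.06      ]]
[ 0.53834529 -0.06983082  0.06      ] -0.27950133806305344 0.12090764602654773
notch [ 0.5787154  -0.08141763]
[268.78748608 235.56458112] [255.737846   242.86383302]
turn [-0.002 -0.    -0.136] then shift(after turn) [-0.4872 -0.5868  0.077 ] | shift now axes [-0.5624 -0.515   0.078 ]
```

>>> drive_tool --moves '[[[0,0,-0.136],[-0.037,-0.046,0.002],0],[[0,0,0],[-0.0375,-0.0451,0.004],0],[[0,0,0],[-0.0375,-0.0451,0.004],0],[[0,0,0],[-0.0375,-0.0451,0.004],0],[[0,0,0],[-0.0375,-0.0451,0.006],0]]'

```text
time: 0.72
eef_pos: [0.3825, 0.3439, 0.228]
tcp_rot: [0.139, 0.99, -0.0, 0.0]
contact_force: [0.2, -0.7, 0.2]
opening: 0.002
finger_force: 0.0
```

>>> drive_tool --moves '[[[0,0,0],[-0.0375,-0.0451,0.006],0],[[0,0,0],[-0.0375,-0.0451,0.006],0],[[0,0,0],[-0.0375,-0.0451,0.006],0],[[0,0,0],[-0.0375,-0.0451,0.006],0],[[0,0,0],[-0.0375,-0.0451,0.006],0]]'

```text
time: 1.35
eef_pos: [0.5004, 0.0753, 0.1979]
tcp_rot: [0.14, 0.99, 0.0, -0.0]
contact_force: [0.8, -0.0, -0.4]
opening: 0.001
finger_force: 0.0
```

>>> drive_tool --moves '[[[0,0,0],[-0.0375,-0.0451,0.009],0],[[0,0,0],[-0.0375,-0.0451,0.009],0],[[0,0,0],[-0.0375,-0.0451,0.009],0],[[0,0,0],[0,0,0],0]]'

```text
time: 1.85
eef_pos: [0.5712, -0.0873, 0.17]
tcp_rot: [0.142, 0.99, -0.0, -0.001]
contact_force: [-0.9, 0.7, -0.3]
opening: -0.004
finger_force: 0.0
```

```bash
python3 - <<'E'
from h import *
from plant import ctrl
s=ctrl.get_state();print(s["time"],s["eef_pos"],s["contact_force"])
c=ctrl.read_camera("wrist");cv2.imwrite("pics/w1.png",c["image"][:,:,::-1])
print(c["R"],c["t"])
yaw=-.2795
for r in (-60,42,60):
  for w in (-30,0,30):
    X=[.5383+r/1e3*np.cos(yaw)-w/1e3*np.sin(yaw),-.0698+r/1e3*np.sin(yaw)+w/1e3*np.cos(yaw),.06];print(r,w,proj(c,X).round())
rel(s,[.5787,-.0814,.09],toolR(yaw))
E
```

```text
1.85 [ 0.57123546 -0.08734521  0.16995613] [-0.91834109  0.70952843 -0.34247512]
[[ 2.81153876e-01  9.59662669e-01 -2.42995161e-04]
 [ 9.10653559e-01 -2.66715700e-01  3.15551629e-01]
 [ 3.02758308e-01 -8.89398480e-02 -9.48908378e-01]] [-0.07624618 -0.56087393  0.12661631]
-60 -30 [289. 101.]
-60 0 [336. 101.]
-60 30 [383. 101.]
42 -30 [294. 251.]
42 0 [335. 251.]
42 30 [376. 250.]
60 -30 [295. 273.]
60 0 [335. 273.]
60 30 [375. 273.]
turn [-0.    -0.002 -0.005] then shift(after turn) [-0.0055  0.0078  0.08  ] | shift now axes [-0.0056  0.0078  0.0799]
```

View pics/w1.png

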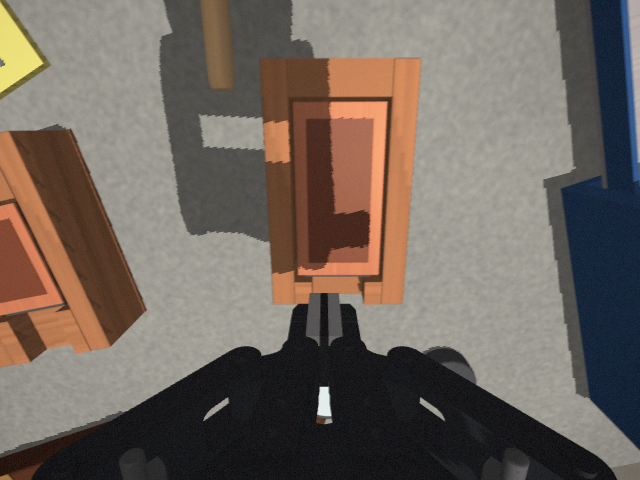

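The wrist view shows the copper face at (290–391, 100) to (297–382, 275), about 4 px right of prediction. That puts the block some 2.5 mm further along +y. The notch is at (338,285), so I'll press now.

>>> drive_tool --moves '[[[0,0,0],[-0.0056,0.0103,0.04],0],[[0,0,0],[0,0,0.04],0],[[0,0,0],[0,0,0.006],0],[[0,0,0],[0,0,0.006],0],[[0,0,0],[0,0,0.004],0]]'

```text
time: 2.52
eef_pos: [0.5803, -0.0756, 0.077]
tcp_rot: [0.139, 0.99, -0.0, 0.002]
contact_force: [-0.3, 0.0, 4.3]
opening: -0.002
finger_force: 2.7
```

>>> drive_tool --moves '[[[0,0,0],[0,0,0.004],0],[[0,0,0],[0,0,0.003],0],[[0,0,0],[0,0,0],0]]'

```text
time: 2.9
eef_pos: [0.5822, -0.0762, 0.0716]
tcp_rot: [0.14, 0.99, -0.0, 0.004]
contact_force: [2.2, 0.4, 4.4]
opening: -0.003
finger_force: 2.5
```

>>> drive_tool --moves '[[[0,0,0],[0,0,0.003],0],[[0,0,0],[0,0,0.003],0],[[0,0,0],[0,0,0.003],0],[[0,0,0],[0,0,0],0],[[0,0,0],[0,0,0],0]]'

```text
time: 3.52
eef_pos: [0.5836, -0.0767, 0.0631]
tcp_rot: [0.14, 0.99, -0.0, 0.006]
contact_force: [5.3, -0.4, 5.2]
opening: -0.002
finger_force: 3.2
```

>>> drive_tool --moves '[[[0,0,0],[0.001,0,0.003],0],[[0,0,0],[0,0,0.003],0],[[0,0,0],[0,0,0],0]]'

```text
time: 3.9
eef_pos: [0.5839, -0.0767, 0.0599]
tcp_rot: [0.14, 0.99, -0.001, 0.007]
contact_force: [1.6, 2.2, 15.5]
opening: -0.004
finger_force: 7.5
```

>>> drive_tool --moves '[[[0,0,0],[0,0,-0.01],0],[[0,0,0],[0.01,0,-0.06],0],[[0,0,0],[0.03,0,-0.05],0.0854],[[0,0,0],[0,0,0],0.0854],[[0,0,0],[0,0,0],0.0854]]'

```text
time: 4.53
eef_pos: [0.539, -0.0642, 0.1727]
tcp_rot: [0.139, 0.99, 0.0, -0.001]
contact_force: [-0.2, 1.1, 0.8]
opening: 0.637
finger_force: 0.0
```

```bash
cat > g.py <<'E'
from h import *
yaw=-.2795; C=np.array([.539,-.0675,0]); ex=np.array([np.cos(yaw),np.sin(yaw),0]); ey=np.array([-np.sin(yaw),np.cos(yaw),0]); ez=np.array([0,0,1.])
th=.45
def bp(r,w,h,th=th):  # block point on rocker: along, across, height above underside -> world
    l=.005+h
    return C+ex*(r*np.cos(th)+l*np.sin(th))+ey*w+ez*(.043+l*np.cos(th)-r*np.sin(th))
E
python3 - <<'E'
from g import *
from plant import ctrl
s=ctrl.get_state();print(s["time"],s["eef_pos"],s["contact_force"])
c=ctrl.read_camera("wrist");cv2.imwrite("pics/w2.png",c["image"][:,:,::-1])
for r in(-.06,.06):
  for w in(-.03,.03): print(r,w,proj(c,bp(r,w,.012)).round(),proj(c,bp(r,w,.0)).round())
R=toolR(yaw,th)
print("z axis",R.as_matrix()[:,2])
rel(s,bp(-.049,0,.012)-R.as_matrix()[:,2]*.05,R)
E
```

```text
4.525 [ 0.53901446 -0.06415735  0.17268516] [-0.15705446  1.05088397  0.82179189]
-0.06 -0.03 [272. 186.] [274. 175.]
-0.06 0.03 [367. 186.] [365. 175.]
0.06 -0.03 [286. 300.] [287. 289.]
0.06 0.03 [355. 300.] [354. 289.]
z axis [-0.41808604  0.11999615 -0.9004471 ]
turn [-0.     0.449 -0.   ] then shift(after turn) [-0.0082 -0.0032  0.0494] | shift now axes [ 0.014  -0.0032  0.0481]
```

View pics/w2.png

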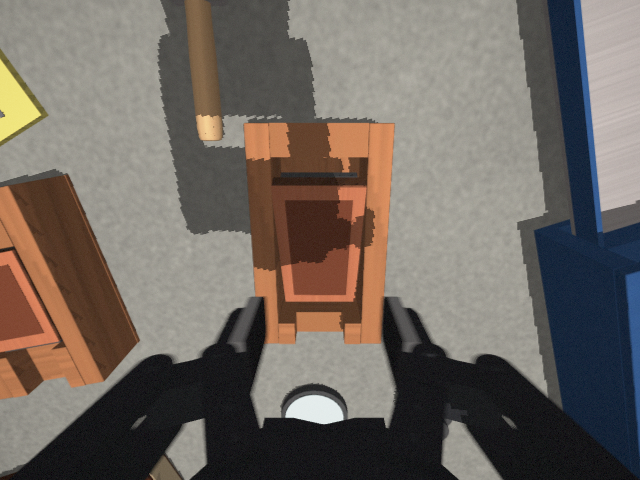

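The block is tipped. Its raised edge runs from (272,186) to (367,186) and its lower end is near row 301, matching the model at 0.45 rad. Next I'll check the fingertip offset with the fingers open against the same picture.

```bash
python3 - <<'E'
from g import *
from plant import ctrl
s=ctrl.get_state();c=ctrl.read_camera("wrist")
q=Ro.from_quat(s["tcp_rot"]);f=lambda v:proj(c,s["eef_pos"]+q.apply(v)).round()
for x in(.011,-.011):
  print("shut",x,f([x,.0,.017]),f([x,.012,.017]))
  for z in(.005,.008,.011,.014,.017): print(x,z,f([x,.027,z]),f([x,-.027,z]),f([x,.04,z]))
R=toolR(yaw,th)
rel(s,bp(-.046,0,.045),R);print(s["time"],s["opening"])
cv2.imwrite("pics/w3.png",cv2.resize(c["image"][270:390,170:470,::-1],None,fx=2.5,fy=2.5))
E
```

```text
shut 0.011 [325. 286.] [351. 286.]
0.011 0.005 [388. 298.] [262. 298.] [418. 298.]
0.011 0.008 [387. 295.] [263. 295.] [416. 295.]
0.011 0.011 [385. 292.] [264. 292.] [415. 292.]
0.011 0.014 [384. 289.] [265. 289.] [413. 289.]
0.011 0.017 [383. 286.] [266. 286.] [411. 286.]
shut -0.011 [325. 327.] [350. 327.]
-0.011 0.005 [385. 342.] [265. 342.] [414. 342.]
-0.011 0.008 [384. 338.] [266. 338.] [412. 338.]
-0.011 0.011 [383. 334.] [267. 334.] [411. 334.]
-0.011 0.014 [382. 330.] [268. 331.] [409. 330.]
-0.011 0.017 [381. 327.] [269. 327.] [408. 327.]
turn [ 0.     0.447 -0.   ] then shift(after turn) [-0.011  -0.0032  0.0654] | shift now axes [ 0.0183 -0.0032  0.0637]
4.575 0.7179395030736884
```

View pics/w3.png

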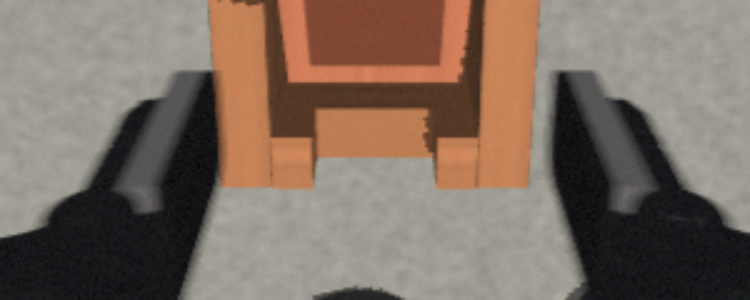

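The tips show at row 299 with the fingers 61 mm apart, against row 293 when shut. So the tips sit about 12 mm ahead of the TCP at block width. Now approaching.

>>> drive_tool --moves '[[[0,0.15,0],[0,0,0],0.074],[[0,0.15,0],[0,0,0],0.074],[[0,0.147,0],[0,0,0],0.074],[[0,0,0],[-0.011,-0.0032,0.0454],0.074],[[0,0,0],[0,0,0.02],0.074]]'

```text
time: 5.25
eef_pos: [0.5186, -0.0617, 0.1049]
tcp_rot: [0.136, 0.965, 0.032, -0.224]
contact_force: [-0.2, -0.2, -0.1]
opening: 0.87
finger_force: 0.0
```

>>> drive_tool --moves '[[[0,0,0],[0,0,0],0.074],[[0,0,0],[0,0,0],0.074]]'

```text
time: 5.5
eef_pos: [0.5219, -0.0624, 0.1107]
tcp_rot: [0.136, 0.966, 0.031, -0.219]
contact_force: [-0.2, -1.0, 1.5]
opening: 0.866
finger_force: 0.0
```

```bash
python3 - <<'E'
from g import *
from plant import ctrl
s=ctrl.get_state();R=toolR(yaw,th);print(s["opening"],s["time"],s["contact_force"])
rel(s,bp(-.046,0,.014),R)
E
```

```text
0.866429107740146 5.5 [-0.15135368 -1.03802293  1.54644387]
turn [ 0.     0.005 -0.   ] then shift(after turn) [ 0.0005 -0.0002  0.0342] | shift now axes [ 0.0007 -0.0002  0.0342]
```

>>> drive_tool --moves '[[[0,0.005,0],[0,0,0.016],0.074],[[0,0,0],[0,0,0.01],0.074],[[0,0,0],[0,0,0.008],0.074],[[0,0,0],[0,0,0],0.074],[[0,0,0],[0,0,0],0.074]]'

```text
time: 6.12
eef_pos: [0.5073, -0.0583, 0.0792]
tcp_rot: [0.136, 0.965, 0.031, -0.222]
contact_force: [0.5, 0.2, 0.5]
opening: 0.863
finger_force: 0.0
```

```bash
python3 - <<'E'
from g import *
from plant import ctrl
s=ctrl.get_state();R=toolR(yaw,th);print(s["opening"],s["time"],s["contact_force"])
rel(s,bp(-.046,0,.014),R)
E
```

```text
0.8633265575740253 6.125 [0.47528299 0.16460331 0.51392246]
turn [ 0.    -0.002 -0.   ] then shift(after turn) [ 0.0005 -0.0001 -0.0008] | shift now axes [ 0.0005 -0.0001 -0.0008]
```

>>> drive_tool --moves '[[[0,0,0],[0,0,0],0.05],[[0,0,0],[0,0,0],0.05],[[0,0,0],[0,0,0],0.05],[[0,0,0],[0,0,0],0.05]]' --grip_force 60

```text
time: 6.62
eef_pos: [0.5076, -0.0585, 0.0795]
tcp_rot: [0.136, 0.965, 0.031, -0.221]
contact_force: [1.1, -1.1, 3.2]
opening: 0.682
finger_force: 65.9
```

>>> drive_tool --moves '[[[0,0,0],[0.0044,0,-0.009],0.05],[[0,0,0],[0.0044,0,-0.009],0.05],[[0,0,0],[0.0087,0,-0.018],0.05],[[0,0,0],[0.013,0,-0.027],0.05],[[0,0,0],[0.013,0,-0.027],0.05]]'

```text
time: 7.25
eef_pos: [0.5071, -0.0582, 0.1808]
tcp_rot: [0.136, 0.965, 0.031, -0.222]
contact_force: [1.1, -0.0, -2.0]
opening: 0.683
finger_force: 65.3
```

```bash
python3 - <<'E'
from g import *
from plant import ctrl
s=ctrl.get_state();print(s["opening"],s["time"],s["contact_force"],s["wrist_torque"],s["finger_force"])
a=ctrl.read_camera("wrist")["image"];b=ctrl.read_camera("scene")["image"][150:350,180:480]
b=cv2.resize(b,(600,400));o=np.zeros((600,800,3),np.uint8);o[:240,:320]=cv2.resize(a,(320,240));o[:400,320:]=b[:, :480]
cv2.imwrite("pics/w4.png",o[:400,:,::-1])
E
```

```text
0.6829233293480116 7.25 [ 1.11864425 -0.0154486  -1.99503074] [-0.06107073 -0.26533716  0.02763605] 65.32212406396866
```

View pics/w4.png

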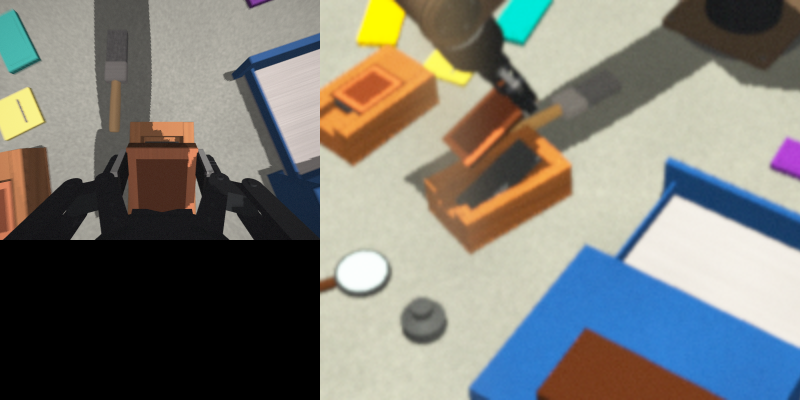

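The scene view shows the long block in the gripper, held at the end away from the notch, clear of its case and copper face up. The short block is untouched in its case. Next I'll level the block and carry it over the tray.

>>> drive_tool --moves '[[[0,-0.15,0],[0,0,0],0.05],[[0,-0.15,0],[0,0,0],0.05],[[0,-0.147,0],[0,0,0],0.05],[[0,0,0],[0,0,0],0.05]]'

```text
time: 7.85
eef_pos: [0.5049, -0.0573, 0.178]
tcp_rot: [0.139, 0.99, 0.001, -0.004]
contact_force: [0.1, 0.5, -2.3]
opening: 0.686
finger_force: 65.3
```

```bash
python3 - <<'E'
from g import *
from plant import ctrl
s=ctrl.get_state();print(s["opening"],s["time"],s["eef_pos"])
y=.0436;F=np.array([.395,.2486,0])
p=F+.069*np.array([np.cos(y),np.sin(y),0]);p[2]=.15;print(p)
rel(s,p,toolR(y))
E
```

```text
0.6860926656406213 7.85 [ 0.50486075 -0.05734529  0.1779589 ]
[0.46393443 0.25160745 0.15      ]
turn [ 0.002 -0.009 -0.323] then shift(after turn) [0.0274 0.3104 0.028 ] | shift now axes [0.1243 0.2857 0.0291]
```

>>> drive_tool --moves '[[[0,0,-0.16],[0,0,0],0.05],[[0,-0.009,-0.163],[0,0,0],0.05],[[0,0,0],[0.004,0.045,0],0.05],[[0,0,0],[0.004,0.045,0],0.05],[[0,0,0],[0.004,0.045,0],0.05]]'

```text
time: 8.48
eef_pos: [0.4892, 0.0771, 0.1785]
tcp_rot: [-0.021, 1.0, 0.001, 0.0]
contact_force: [0.0, 0.2, -2.4]
opening: 0.684
finger_force: 65.5
```

>>> drive_tool --moves '[[[0,0,0],[0.004,0.045,0.005],0.05],[[0,0,0],[0.004,0.045,0.01],0.05],[[0,0,0],[0.004,0.045,0.01],0.05],[[0,0,0],[0.003,0.04,0.003],0.05],[[0,0,0],[0,0,0],0.05]]'

```text
time: 9.1
eef_pos: [0.4662, 0.2524, 0.15]
tcp_rot: [-0.023, 1.0, 0.0, 0.0]
contact_force: [0.2, -0.8, -2.2]
opening: 0.679
finger_force: 65.6
```

```bash
python3 - <<'E'
from g import *
from plant import ctrl
s=ctrl.get_state();print(s["opening"],s["time"],s["eef_pos"])
y=.0436;F=np.array([.395,.2486,0])
p=F+.069*np.array([np.cos(y),np.sin(y),0]);p[2]=.039
rel(s,p,toolR(y))
c=ctrl.read_camera("wrist");cv2.imwrite("pics/w5.png",c["image"][:,:,::-1])
E
```

```text
0.6788812093003441 9.1 [0.46621353 0.2523501  0.14999292]
turn [0.    0.    0.003] then shift(after turn) [ 0.0023 -0.0006  0.111 ] | shift now axes [ 0.0023 -0.0007  0.111 ]
```

View pics/w5.png

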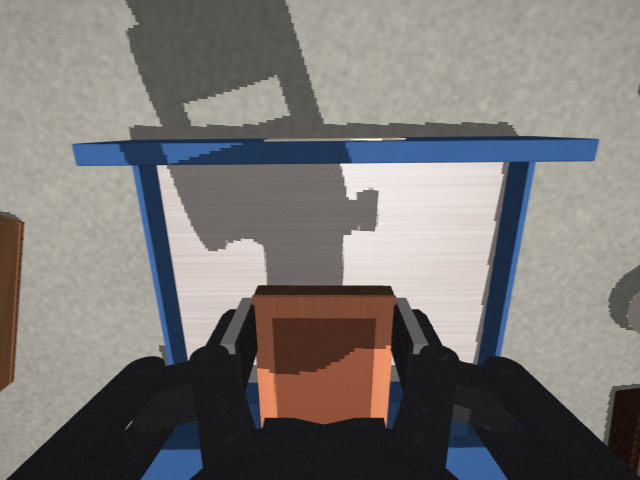

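The wrist view shows the tray panel square to the tool at rows 140–165, with the block's near end at (255–395, 288) over the floor, between the walls. Lowering.

>>> drive_tool --moves '[[[0,0,0],[0.001,-0.0005,0.04],0.05],[[0,0,0],[0,0,0.035],0.05],[[0,0,0],[0,0,0.018],0.05],[[0,0,0],[0,0,0.008],0.05],[[0,0,0],[0,0,0],0.05]]'

```text
time: 9.78
eef_pos: [0.467, 0.2497, 0.0504]
tcp_rot: [-0.021, 1.0, 0.0, 0.002]
contact_force: [0.2, -0.4, -1.4]
opening: 0.679
finger_force: 65.6
```

>>> drive_tool --moves '[[[0,0,0],[0,0,0.003],0.05],[[0,0,0],[0,0,0.002],0.05],[[0,0,0],[0,0,0.002],0.05],[[0,0,0],[0,0,0],0.05]]'

```text
time: 10.28
eef_pos: [0.4663, 0.2499, 0.0431]
tcp_rot: [-0.022, 1.0, 0.0, 0.002]
contact_force: [-0.6, -0.1, -1.0]
opening: 0.683
finger_force: 65.7
```

>>> drive_tool --moves '[[[0,0,0],[0,0,0.002],0.05],[[0,0,0],[0,0,0.001],0.05],[[0,0,0],[0,0,0.001],0.05],[[0,0,0],[0,0,0],0.05],[[0,0,0],[0,0,0],0.05]]'

```text
time: 10.9
eef_pos: [0.4665, 0.2499, 0.0392]
tcp_rot: [-0.022, 1.0, 0.001, 0.002]
contact_force: [-1.0, 0.2, -1.1]
opening: 0.681
finger_force: 65.8
```

>>> drive_tool --moves '[[[0,0,0],[0,0,0.001],0.05],[[0,0,0],[0,0,0.001],0.05],[[0,0,0],[0,0,0],0.05]]'

```text
time: 11.28
eef_pos: [0.468, 0.25, 0.0391]
tcp_rot: [-0.022, 1.0, 0.0, 0.003]
contact_force: [-1.9, -2.0, 7.2]
opening: 0.681
finger_force: 66.7
```

```bash
python3 - <<'E'
from g import *
from plant import ctrl
s=ctrl.get_state();print(s["opening"],s["time"],s["eef_pos"],s["contact_force"],s["wrist_torque"])
b=ctrl.read_camera("scene")["image"][210:350,300:480]
cv2.imwrite("pics/s6.png",cv2.resize(b,None,fx=4.2,fy=4.2,interpolation=cv2.INTER_CUBIC)[:,:,::-1])
E
```

```text
0.6806723614305324 11.275 [0.46799326 0.2500112  0.03908311] [-1.89339504 -1.9822455   7.17868846] [-0.49490643  0.44468046 -0.08343152]
```

View pics/s6.png

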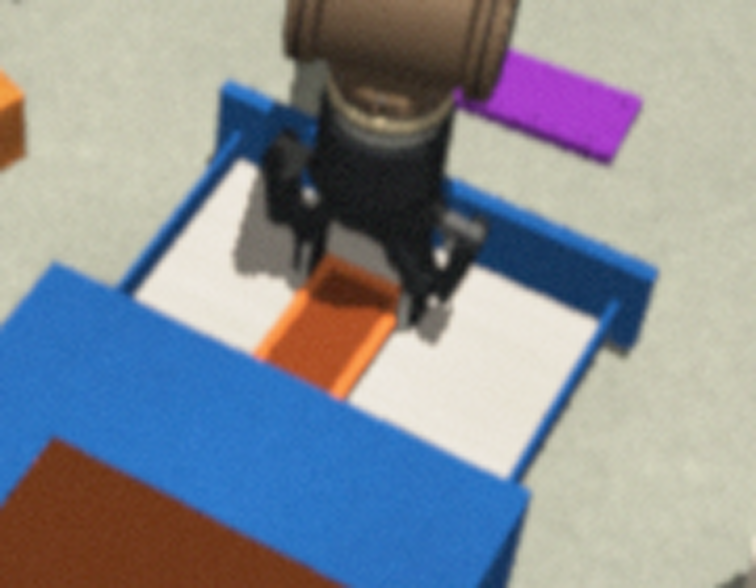

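The block rests flat on the tray floor, copper face up, with about 7 N of contact. Releasing and raising, then moving in front of the panel to push.

>>> drive_tool --moves '[[[0,0,0],[0,0,-0.001],0.062],[[0,0,0],[0,0,-0.001],0.066],[[0,0,0],[0,0,0],0.074],[[0,0,0],[0,0,0],0.078],[[0,0,0],[0,0,0],0.078]]' --grip_force 20

```text
time: 11.95
eef_pos: [0.4664, 0.2499, 0.039]
tcp_rot: [-0.022, 1.0, 0.0, 0.002]
contact_force: [0.1, 0.0, 0.7]
opening: 0.915
finger_force: 0.0
```

>>> drive_tool --moves '[[[0,0,0],[0,0,-0.01],0.078],[[0,0,0],[0,0,-0.02],0.078],[[0,0,0],[0,0,-0.05],0.078],[[0,0,0],[0,0,-0.055],0.078],[[0,0,0],[0,0,0],0]]'

```text
time: 12.58
eef_pos: [0.4693, 0.2509, 0.1809]
tcp_rot: [-0.022, 1.0, 0.002, 0.008]
contact_force: [0.2, -0.1, -0.3]
opening: 0.722
finger_force: 0.0
```

```bash
python3 - <<'E'
from g import *
from plant import ctrl
s=ctrl.get_state();print(s["opening"],s["time"],s["eef_pos"],s["contact_force"])
c=ctrl.read_camera("top")
y=.0436;F=np.array([.395,.2486,0]);e=np.array([np.cos(y),np.sin(y),0])
# push: tilted tool (body toward the robot?), just compute rel for straight-down pre-push
p=F-.04*e;p[2]=.065;rel(s,p,toolR(y)); print(p,np.hypot(*p[:2]))
q=F+.19*e;print("final",q)
E
```

```text
0.7224120149748052 12.575 [0.46931633 0.2509226  0.18085664] [ 0.18133429 -0.13713628 -0.25704353]
turn [ 0.004  0.016 -0.   ] then shift(after turn) [0.1143 0.0009 0.1159] | shift now axes [0.1162 0.0004 0.114 ]
[0.35503801 0.24685655 0.065     ] 0.4324235751088796
final [0.58481944 0.25688138 0.        ]
```

>>> drive_tool --moves '[[[0,0,0],[0.052,0,0],0],[[0,0,0],[0.054,0,0],0],[[0,0,0],[0,0,0.02],0],[[0,0,0],[0,0,0.05],0],[[0,0,0],[0,0,0.04],0]]'

```text
time: 13.25
eef_pos: [0.3587, 0.2447, 0.0611]
tcp_rot: [-0.022, 1.0, 0.0, 0.001]
contact_force: [0.0, -0.9, -0.2]
opening: 0.0
finger_force: 0.0
```

>>> drive_tool --moves '[[[0,0,0],[0,0,0.003],0],[[0,0,0],[0,0,0],0]]'

```text
time: 13.5
eef_pos: [0.3605, 0.2453, 0.0609]
tcp_rot: [-0.022, 1.0, 0.0, 0.002]
contact_force: [-0.1, -0.5, 0.9]
opening: 0.001
finger_force: 0.0
```

```bash
python3 - <<'E'
from g import *
from plant import ctrl
s=ctrl.get_state();print(s["opening"],s["time"],s["eef_pos"],s["contact_force"])
y=.0436;F=np.array([.395,.2486,0]);e=np.array([np.cos(y),np.sin(y),0])
p=F+.179*e;p[2]=.068;rel(s,p,toolR(y));print(p)
E
```

```text
0.0007173353881905076 13.5 [0.36052528 0.24530696 0.06087575] [-0.14313448 -0.49351279  0.89243035]
turn [ 0.001  0.004 -0.   ] then shift(after turn) [-0.2136  0.0018 -0.0071] | shift now axes [-0.2136  0.0019 -0.0063]
[0.57382989 0.25640193 0.068     ]
```

>>> drive_tool --moves '[[[0,0,0],[-0.015,0.002,-0.006],0],[[0,0,0],[-0.006,0,0],0],[[0,0,0],[-0.005,0,0],0],[[0,0,0],[-0.007,0,0],0],[[0,0,0],[-0.009,0,0],0]]'

```text
time: 14.12
eef_pos: [0.4023, 0.2491, 0.0667]
tcp_rot: [-0.022, 1.0, 0.0, 0.002]
contact_force: [-2.0, 1.9, 2.3]
opening: 0.001
finger_force: 1.3
```

>>> drive_tool --moves '[[[0,0,0],[-0.012,0,0],0],[[0,0,0],[-0.014,0,0],0],[[0,0,0],[-0.015,0,0],0],[[0,0,0],[-0.015,0,0],0],[[0,0,0],[-0.015,0,0],0]]'

```text
time: 14.75
eef_pos: [0.4741, 0.2521, 0.0668]
tcp_rot: [-0.022, 1.0, 0.0, 0.002]
contact_force: [-3.5, 1.7, -1.1]
opening: -0.001
finger_force: 1.4
```

>>> drive_tool --moves '[[[0,0,0],[-0.015,0,0],0],[[0,0,0],[-0.015,0,0],0],[[0,0,0],[-0.015,0,0],0],[[0,0,0],[-0.014,0,0],0],[[0,0,0],[-0.012,0,0],0]]'

```text
time: 15.38
eef_pos: [0.5451, 0.2552, 0.0673]
tcp_rot: [-0.022, 1.0, 0.0, 0.002]
contact_force: [-3.2, 1.8, -1.0]
opening: 0.002
finger_force: 1.4
```

>>> drive_tool --moves '[[[0,0,0],[-0.009,0,0],0],[[0,0,0],[-0.007,0,0],0],[[0,0,0],[-0.005,0,0],0],[[0,0,0],[-0.004,0,0],0],[[0,0,0],[0,0,0],0]]'

```text
time: 16.0
eef_pos: [0.5675, 0.2562, 0.0676]
tcp_rot: [-0.022, 1.0, -0.0, -0.001]
contact_force: [-7.7, -0.0, 3.4]
opening: 0.001
finger_force: 3.9
```

>>> drive_tool --moves '[[[0,0,0],[-0.003,0,0],0],[[0,0,0],[-0.002,0,0],0],[[0,0,0],[0,0,0],0]]'

```text
time: 16.38
eef_pos: [0.5675, 0.2562, 0.0677]
tcp_rot: [-0.022, 1.0, -0.001, -0.008]
contact_force: [-23.1, -2.3, 15.7]
opening: -0.004
finger_force: 11.5
```

The tray has stopped dead: the TCP stayed at x = 0.5675 while the force rose to 23 N. Backing off and checking.

>>> drive_tool --moves '[[[0,0,0],[0.008,0,0],0],[[0,0,0],[0.03,0,0],0],[[0,0,0],[0.05,0,-0.03],0],[[0,0,0],[0.02,0,-0.05],0],[[0,0,0],[0,0,-0.05],0]]'

```text
time: 17.0
eef_pos: [0.465, 0.2516, 0.1987]
tcp_rot: [-0.022, 1.0, 0.0, 0.003]
contact_force: [0.8, 0.3, -0.4]
opening: -0.005
finger_force: 0.0
```

>>> drive_tool --moves '[[[0,0,0],[0,0.0,-0.03],0],[[0,0,0],[0.02,0.05,0],0],[[0,0,0],[0.02,0.055,0],0],[[0,0,0],[0.02,0.055,0],0],[[0,0,0],[0,0,0],0]]'

```text
time: 17.62
eef_pos: [0.3981, 0.4122, 0.2281]
tcp_rot: [-0.024, 1.0, 0.002, 0.004]
contact_force: [-0.3, -0.4, 0.3]
opening: -0.001
finger_force: 0.0
```

```bash
python3 - <<'E'
from g import *
from plant import ctrl
s=ctrl.get_state();print(s["time"],s["eef_pos"],s["contact_force"])
a=ctrl.read_camera("top")["image"];b=ctrl.read_camera("scene")["image"]
o=np.hstack([cv2.resize(a[80:400,120:520],(400,320)),b[140:460,140:540]])
cv2.imwrite("pics/f.png",o[:,:,::-1])
E
```

```text
17.625 [0.39807499 0.41215714 0.22814984] [-0.27699635 -0.37218781  0.25861905]
```

View pics/f.png

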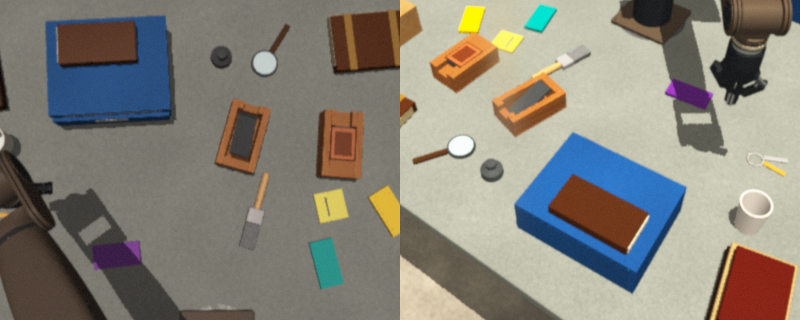

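The tray panel is flush against the cabinet front. The long case is empty, the short block is still in its case, and the bystanders look undisturbed. Handing in.

```bash
python3 -c "
from plant import ctrl
print(ctrl.sign_off())"
```

```text
the job is handed in; nothing more can be done
None
```

The long block lies flat in the tray, copper face up, and the tray is pushed fully home against its stop; the short block and everything else were left in place, and the job is handed in at about 17.7 s on the robot's clock.

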